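Close the drawer, unlatch the panel press and hold its arm up

TASK

The glue is dry and I want to draw the inlaid panel out of the press on the bench. First push the press's open drawer fully home so that it snaps in and stays. Then pull the red latch knob sideways against its spring, lift the blue press arm off its ball and finish while still holding the arm raised and steady, its coupler at least 5 cm above the ball; leave the panel and everything else standing as it is.

Things in the scene. Friction and masses are not known exactly. Their poses are not given: they have to be found in the camera images.
- press: panel press: plywood chest 300 (x) x 340 (y) x 75 mm high, fixed, placed and turned anew each time. Origin: centre of its underside. x points from the drawer front (face at x = -150, towards the robot) to the hinge at the back, y to its left, z up. On its top: ball stud (front), loose panel (middle), hinge bracket (back)
- drawer (a joint): slide of the shallow drawer in the chest's front: 0 = home, grows (m) as it stands out to the press's -x; starts 40 to 85 mm out. About 1 N to slide; a spring detent resists with a few N over the last 13 mm, then it snaps home by itself over the last 4 mm. Front board 250 mm wide, 12 to 68 mm above the bench, 12 mm thick, against the chest's face when home
- drawer_pull (a point): grip point of the drawer's brass knob (about 25 mm across) in the middle of the front board, 35 mm out from the board, 44 mm above the bench; 198 mm in front of the press's origin when home. Push here or on the board, to the press's +x
- press_arm: blue press arm, a 30 mm wide bar with a 66 x 66 mm ball coupler at its front. Origin in the coupler, 20 mm above the ball's centre; its x runs along the bar to the hinge, whose axis (along y) lies at x = 220, 145 mm above the bench. Rests level; the front rises about the hinge, up to 0.6 rad, only once the latch is drawn. About 3 to 4 N to lift at the coupler; falls back if let go
- coupler (a point): middle of the coupler's socket, on the arm 220 mm in front of the hinge axis and 20 mm below it; lies at the ball's centre (125 mm above the bench) when the arm is down
- ball (a point): centre of the steel ball (50 mm across) on its stud on the chest's top, 125 mm above the bench
- latch (a joint): slide of the latch across the coupler: 0 = locked (keeper hooked under the ball), grows (m) as it is pulled sideways to the press's +y; end stop at 16 mm. The arm is free from about 10 mm on; pull 13 to 15 mm. Spring: 6 N at 0, 10 N at 16 mm. The latch rides on the arm: lifting by the drawn knob lifts the arm
- latch_knob (a point): centre of the red latch knob, an upright block 30 mm along the arm (x), 16 mm across (y), 40 mm high, on top of the coupler; foot 166 mm, top 206 mm above the bench while the arm is down. Free on all sides: pinch it across y from above. 220 mm in front of the hinge axis, 41 mm above its level
- panel: loose framed inlay panel, 150 x 212 x 22 mm, flat on the chest under the arm; origin at the centre of its underside, 26 mm behind the press's origin; leave it alone
- jar: small paint jar, 40 mm across, 50 mm high, on the chest's front right corner, standing upright; origin at the centre of its underside; leave it alone
- can_yellow: yellow-banded paint can, 88 mm across, 100 mm high, standing upright; origin at the centre of its underside; leave it alone
- can_green: green-banded paint can, 88 mm across, 100 mm high, standing upright; origin at the centre of its underside; leave it alone
- can_white: white-banded paint can, 88 mm across, 100 mm high, standing upright; origin at the centre of its underside; leave it alone
- spray: white spray can, 64 mm across, 170 mm high, standing upright; origin at the centre of its underside; leave it alone

How it is judged:
On the way, in this order (a step that is already met when the one before it is completed fails the run):
1. the drawer is home at its detent while the press arm still lies on its ball (value of joint drawer below 0.004 m and z of coupler in the frame of press below 0.135 m), for 0.2 s.
2. the latch being drawn, the arm comes off the ball (z of coupler in the frame of press above 0.145 m), for 0.1 s.
At the end, for the whole second after the job is handed in: the drawer within 4 mm of home; the coupler at least 45 mm above the ball, the arm still (under 0.15 rad/s), held by the gripper's fingers (over 0.5 N) and not resting on the panel; the panel, jar, cans and spray can within 25 mm of where they stood (value of joint drawer below 0.004 m and z of coupler in the frame of press above 0.17 m and contact force between the fingers and press_arm above 0.5 N and angular speed of press_arm below 0.15 rad/s and contact force between press_arm and panel below 0.2 N and distance of each of panel, jar, can_yellow, can_green, can_white, spray from where it was at the start of the episode below 0.025 m); the arm keeps its last pose, push and grip.
It fails at once if the press arm is raised off its ball while the drawer is out (value of joint drawer above 0.008 m and z of coupler in the frame of press above 0.145 m).
It fails at once if a bystander (panel, jar, paint can or spray can) is pushed away or knocked over (distance of any of panel, jar, can_yellow, can_green, can_white, spray from where it was at the start of the episode above 0.025 m).
It also fails if it takes over 45 s, if anything falls off the work surface, if the arm or the gripper's body presses on something with over 40 N, if the wrist force passes 120 N, or if a joint passes its speed limit or range.

ROBOT

A 6-joint arm with a two-finger parallel gripper is mounted at the origin on the work surface. World frame = base frame: x ahead of the robot, y to its left, z up, the work surface at z = 0. Lengths are in m, angles in rad, forces in N, time in s.
With the tool pointing down it reaches from about 0.35 to 0.725 m from the base axis. Payload 6 kg.
Tool frame: the origin (TCP) lies on the front face of the gripper's body, between the roots of the fingers; the fingertips stand 73 mm ahead of it and the grasp point (between the pads) lies 54 mm ahead of it; z points along the fingers, y is the line along which they close (so a half turn about z gives the same grasp; the last joint's range is limited). The gripper opens to 85 mm and grips with 20 to 120 N. Pads are 22 mm wide; open, the fingers measure 114 mm over their backs; the gripper's body (76 mm by 85 mm) begins 54 mm behind the grasp point. The pads swing forward as they close: fully open they stand 13 mm farther back than shut.
Start: joints at [-0.804, 0.04, 0.085, 0, -1.615, -0.334], TCP at [0.252, -0.545, 0.304] pointing down, gripper open.
Joint ranges: [-2.56, 2.56], [-1.29, 2.01], [-1.08, 1.49], [-3.29, 1.98], [-2.81, -0.18], [-2.99, 2.99]. Speed limits (rad/s): [2.57, 2.57, 3.01, 3.14, 3.14, 3.14].

INTERFACE

Orientations are given as a 3x3 rotation matrix whose columns are the frame's x, y, z axes.
In Python, from plant import manip, cams, spotter gives the robot as it stands.
- The arm moves only by the shell command python3 -m crank 'ROWS' [FORCE]. ROWS is JSON, one flat list of numbers, 7 for each row, row after row: the opening, from 0 (shut) to 1 (fully open), then the shift along the tool's x, y, z in units of 40 mm (1.0 is 40 mm), then the turn, a rotation vector about the tool's x, y, z in units of 8 degrees (1.0 is 8 degrees). In form: [gripper, dx, dy, dz, ax, ay, az, gripper, dx, dy, dz, ax, ay, az, ...]. A call has exactly 5 rows; each row shifts and turns the commanded pose from where the row before left it, along the tool's axes as they then stand; what a row does not reach is not made up. A row lasts 1/8 s, in which the tool goes at most 62.5 mm and 10.7 degrees, less where a joint would pass 70% of its speed; a pose out of reach is approached as far as the arm can. A call is refused whole if a number of a shift passes 1 or a number of a turn 1, either way. A call with a gripper value outside its range is refused whole. The fingers move at their own pace and stop on an object; FORCE is the grip in N (left out, the last holds). Time passes only in rows, so rows that do not move let the fingers close, or fill a call up. It gives the time, the measured TCP pose, the force, the opening and the grip force at its end, in the units of the state.
- manip.get_obs(): the state, without advancing time (a new reading comes with each control period).
- cams.read_camera(name): name is "scene" or "top" or "wrist"; returns a dict with "pixels" (480x640x3 uint8, red, green, blue), "mtx" (3x3 intrinsics, pixels), "k1" (the pictures are not rectified: a ray, as slopes to the right and down, at radius r is drawn at 1 + k1 r^2 times it, then the intrinsics apply), "pose" (4x4, takes a point from camera to world coordinates); the wrist camera has in their place "hand_eye" (4x4, takes a point from camera to tool coordinates, whose origin is the TCP and whose axes are the flange's). Camera axes: x right, y down, z forward; pixel columns grow to the right and rows downward; lengths in m; the calibration is good to about 2 mm. A picture is of the moment at which its call begins: read the wrist's pose just before it. There is no depth.
- manip.sign_off(): hands the job in; it is judged then, once.
Trained networks look in the newest picture that a camera, given by its name, has taken for a name from the list of things; names that differ only in an ending like _2 or _b are one class to them, and where a whole thing is asked for, a point or a joint stands for the part that bears it (a point fixed in the world has none). Each returns a list of dicts, best first, with "score" (0 to 1); they miss things now and then, are a little off and sometimes report something else, mostly with a low value. They report only what shows in the picture. A call takes as long as a camera call.
- spotter.outline_of(camera, thing): "pixels" (480x640 bool, what is visible of it) and "box" ([centre column, centre row, width, height] in pixels, round what is visible of it).
The state is a dict: "time_s": time; "joint_pos": joint angles; "joint_vel": joint speeds; "effort": joint torques, N m; "position": TCP position; "orientation": TCP orientation; "force": force on the tool from outside, world axes, zero at the start; "moment": the same for the moment, N m; "grip_width": opening from 0.0 (shut) to 1.0 (fully open); "finger_force": force on a finger pad.
Only numpy, scipy, OpenCV 4.12 (cv2) and the standard library are available. Lean on these libraries where they do the work, as an engineer would, in place of code of your own. Each camera call takes 0.05 s, during which the arm holds its last target. There are 200 camera calls.

## Working session

There is one attempt and no reset: what is moved stays moved. The work goes in short steps, Python scripts to look and compute and a shell command to move; the robot and the scene stay as the last step left them, time stands still between calls to the robot, and variables do not carry over. Pictures are saved under pics/ and viewed, at most 10 in all, crops included, and the job is handed in when it is done.

```bash
mkdir -p pics; ls; cat > h.py <<'E'
import numpy as np, cv2
from plant import manip, cams, spotter
def ray(c,pts,pose=None):
    K=np.array(c["mtx"]);P=np.array(c["pose"] if pose is None else pose)
    p=np.atleast_2d(pts).astype(float)
    d=(p-[K[0,2],K[1,2]])/[K[0,0],K[1,1]]
    u=d.copy()
    for _ in range(20): u=d/(1+c["k1"]*(u**2).sum(1,keepdims=True))
    v=np.c_[u,np.ones(len(u))]@P[:3,:3].T
    return P[:3,3],v
def at_z(c,pts,z,pose=None):
    o,v=ray(c,pts,pose); return o+v*((z-o[2])/v[:,2])[:,None]
def proj(c,X,pose=None):
    K=np.array(c["mtx"]);P=np.array(c["pose"] if pose is None else pose)
    q=(np.atleast_2d(X)-P[:3,3])@P[:3,:3]; u=q[:,:2]/q[:,2:]
    u=u*(1+c["k1"]*(u**2).sum(1,keepdims=True))
    return u*[K[0,0],K[1,1]]+[K[0,2],K[1,2]]
def wpose(c,o):
    T=np.eye(4);T[:3,:3]=o["orientation"];T[:3,3]=o["position"];return T@np.array(c["hand_eye"])
E
python3 - <<'E'
from h import *
for n in("scene","top"):
    c=cams.read_camera(n);cv2.imwrite(f"pics/{n}0.png",c["pixels"][:,:,::-1])
    print(n,np.round(c["pose"],3).tolist(),c["k1"])
    for t,z in(("latch_knob",.206),("drawer_pull",.044),("ball",.125),("press_arm",.16),("panel",.097),("jar",.1),("can_yellow",.1),("can_green",.1),("can_white",.1),("spray",.17),("press",.075),("drawer",.068)):
        r=spotter.outline_of(n,t)
        if r: 
            r=r[0];ys,xs=np.nonzero(r["pixels"]);m=[xs.mean(),ys.mean()]
            print(t,round(r["score"],2),np.round(r["box"]),np.round(at_z(c,m,z)[0],3))
print(manip.get_obs())
E
```

```text
pics
scene [[0.736, 0.402, -0.545, 1.247], [0.677, -0.457, 0.576, -0.701], [-0.018, -0.793, -0.609, 0.865], [0.0, 0.0, 0.0, 1.0]] -0.1263234262669142
latch_knob 0.7 [328. 237.  24.  28.] [ 0.682 -0.076  0.206]
drawer_pull 0.65 [272. 265.  83.  78.] [ 0.531 -0.09   0.044]
ball 0.66 [347. 314. 225. 178.] [ 0.779 -0.132  0.125]
press_arm 0.72 [368. 256. 126.  71.] [ 0.741 -0.054  0.16 ]
panel 0.72 [373. 295. 114.  96.] [ 0.784 -0.067  0.097]
jar 0.92 [289. 303.  20.  31.] [ 0.677 -0.178  0.1  ]
can_yellow 0.91 [182. 354.  53.  68.] [ 0.622 -0.402  0.1  ]
can_green 0.7 [419. 185.  35.  49.] [0.631 0.345 0.1  ]
can_white 0.76 [378. 169.  31.  46.] [0.493 0.342 0.1  ]
spray 0.73 [137. 298.  50.  80.] [ 0.511 -0.407  0.17 ]
press 0.84 [347. 312. 228. 175.] [ 0.747 -0.093  0.075]
drawer 0.89 [274. 266.  80.  76.] [ 0.551 -0.107  0.068]
top [[-0.009, -0.992, 0.129, 0.469], [-1.0, 0.008, -0.012, 0.002], [0.01, -0.129, -0.992, 1.219], [0.0, 0.0, 0.0, 1.0]] -0.09815215552281864
latch_knob 0.97 [334. 213.  38.  23.] [ 0.65  -0.044  0.206]
drawer_pull 0.84 [344. 277. 111.  73.] [ 0.545 -0.07   0.0
[... 647 characters left out ...]
3730485e-01]), 'joint_vel': array([-3.79059782e-04, -2.31133911e-04, -1.63966245e-03,  2.99574452e-05,
       -1.17312735e-03,  1.62418419e-03]), 'effort': array([ 3.31577203e-04, -3.67919934e+01,  3.47440553e+01,  6.93308517e+00,
       -7.95711640e-04, -9.37270784e-05]), 'position': array([ 0.25166137, -0.54465858,  0.30385883]), 'orientation': array([[-9.07812851e-01, -4.19375515e-01, -6.63235931e-05],
       [-4.19375520e-01,  9.07812847e-01,  9.32277066e-05],
       [ 2.11119924e-05,  1.12447802e-04, -9.99999993e-01]]), 'force': array([ 0.52158088,  0.69701616, -0.53296441]), 'moment': array([-0.03101219,  0.01465502,  0.00608043]), 'finger_force': 0.0, 'grip_width': 1.0016342931993705}
```

View pics/top0.png

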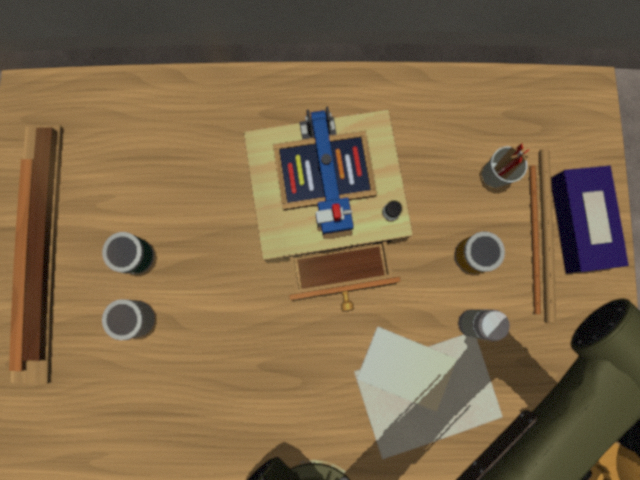

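View pics/scene0.png

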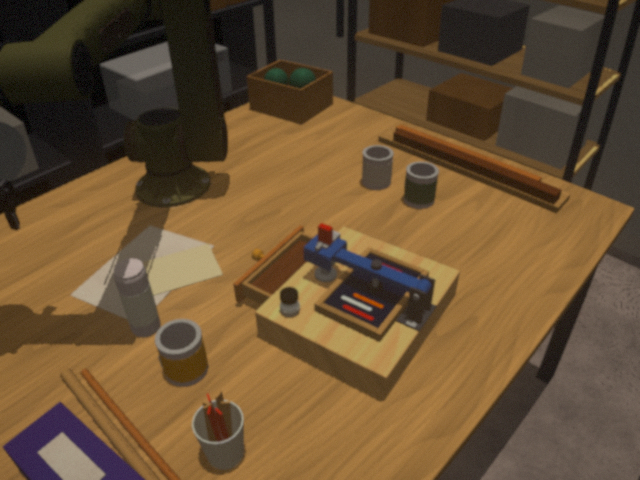

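The top view shows the chest's top with corners at (246,132), (388,111), (411,237) and (264,260). The drawer knob is at (347,305), the red knob at (337,211), and the jar at (393,210), clear of the drawer's path. The scene view agrees with this.

```bash
cat > loc.py <<'E'
from h import *
def red(c,box):
    im=c["pixels"].astype(int);m=(im[...,0]>110)&(im[...,1]<70)&(im[...,2]<70)
    x0,x1,y0,y1=box;k=np.zeros_like(m);k[y0:y1,x0:x1]=1
    ys,xs=np.nonzero(m&k);return xs.mean(),ys.mean(),len(xs)
E
python3 - <<'E'
from loc import *
c=cams.read_camera("top")
g=cv2.cvtColor(c["pixels"],cv2.COLOR_RGB2GRAY)
px=np.array([[246,132],[388,111],[411,237],[264,260]],float) # back-left, back-right, front-right, front-left
W=at_z(c,px,.075)[:,:2]
M=np.array([[150,170],[150,-170],[-150,-170],[-150,170]])/1e3
a=W-W.mean(0);th=np.arctan2((M[:,0]*a[:,1]-M[:,1]*a[:,0]).sum(),(M*a).sum())
R=np.array([[np.cos(th),-np.sin(th)],[np.sin(th),np.cos(th)]]);O=W.mean(0)
print("O",O,"th",th,np.degrees(th));print("res",np.round(a-M@R.T,4).tolist())
# predicted things
for n,p in(("pull home",(-.198,0)),("front face home",(-.162,0)),):print(n,O+R@p)
c2=cams.read_camera("scene")
r1=red(c,(325,350,195,225));r2=red(c2,(315,340,215,250));print(r1,r2)
# triangulate
o1,v1=ray(c,r1[:2]);o2,v2=ray(c2,r2[:2]);v1=v1[0]/np.linalg.norm(v1);v2=v2[0]/np.linalg.norm(v2)
s=np.linalg.lstsq(np.c_[v1,-v2],o2-o1,rcond=None)[0];P,Q=o1+s[0]*v1,o2+s[1]*v2
print("knob",P,Q,"in press",R.T@((P+Q)[:2]/2-O))
k=at_z(c,[347,305],.044)[0];print("pull",k,R.T@(k[:2]-O))
e=at_z(c,[[290,297],[399,281]],.068);print("board top front edge",[R.T@(q[:2]-O) for q in e])
j=at_z(c,[393,210],.125)[0];print("jar",R.T@(j[:2]-O))
h=at_z(c,[[319,120],[337,211]],.16);print("arm",[R.T@(q[:2]-O) for q in h])
E
```

```text
O [ 0.74263778 -0.03968091] th 0.14619180971284862 8.37617369592586
res [[-0.0008, -0.0047], [-0.0012, 0.0037], [0.0006, 0.0048], [0.0014, -0.0038]]
pull home [ 0.54674985 -0.0685239 ]
front face home [ 0.58236584 -0.06327972]
(np.float64(335.8279569892473), np.float64(210.7311827956989), 93) (np.float64(324.655737704918), np.float64(227.18032786885246), 61)
knob [ 0.65688424 -0.05096605  0.20133583] [ 0.65675274 -0.05110311  0.20131867] in press [-0.08655776  0.00126888]
pull [ 0.47049029 -0.08129334  0.044     ] [-0.27530624 -0.00152438]
board top front edge [array([-0.238276  ,  0.12159612]), array([-0.24099817, -0.1227489 ])]
jar [-0.09021347 -0.12649596]
arm [array([0.12036162, 0.00187833]), array([-0.08016339, -0.00423373])]
```

```bash
cat > todo.py <<'E'
import sys
from h import *
O=np.array([.7426,-.0397]);th=.1462
Rp=np.array([[np.cos(th),-np.sin(th),0],[np.sin(th),np.cos(th),0],[0,0,1]])
o=manip.get_obs();T=np.array(o["orientation"])
p=Rp.T@(o["position"]-np.r_[O,0])
t=np.array(eval(sys.argv[1]))
print("tcp in press",np.round(p,4),"shift units",np.round(T.T@Rp@(t-p)/.04,2),"turn units",np.round(cv2.Rodrigues(T.T@Rp@np.array([[-1,0,0],[0,1,0],[0,0,-1.]]))[0].ravel()*180/np.pi/8,2))
print("F",np.round(Rp.T@o["force"],2),"grip",o["grip_width"],o["finger_force"],"t",o["time_s"],"q",np.round(o["joint_pos"],2))
E
python3 -m crank '[0,-0.5,1,0,0,0,1, 0,-0.5,1,0,0,0,1, 0,-0.6,1,0,0,0,0.05, 0,-0.6,1,0,0,0,0, 0,-0.6,1,0,0,0,0]' 30
python3 todo.py '[-.32,-.001,.105]'
```

```text
time_s: 2.02
position: [0.3142, -0.3252, 0.3041]
orientation: [[-0.989, -0.146, 0.001], [-0.146, 0.989, -0.0], [-0.001, -0.0, -1.0]]
force: [0.4, 0.1, 0.7]
grip_width: -0.006
finger_force: 0.0
tcp in press [-0.4654 -0.2201  0.3041] shift units [-3.63  5.48  4.98] turn units [-0.  0. -0.]
F [0.37 0.03 0.72] grip -0.005808823531626203 0.0 t 2.025 q [-0.35 -0.36 -0.27 -0.   -1.66 -1.07]
```

```bash
python3 -m crank '[0,-0.7,1,0,0,0,0, 0,-0.7,1,0.5,0,0,0, 0,-0.7,1,0.8,0,0,0, 0,-0.7,1,0.8,0,0,0, 0,-0.5,1,0.8,0,0,0]' 
python3 todo.py '[-.32,-.001,.105]'
```

```text
time_s: 2.65
position: [0.4159, -0.1078, 0.1871]
orientation: [[-0.989, -0.146, 0.001], [-0.146, 0.989, 0.0], [-0.001, 0.0, -1.0]]
force: [0.3, -0.2, -0.2]
grip_width: 0.005
finger_force: 0.0
tcp in press [-0.3332 -0.0197  0.1871] shift units [-0.33  0.47  2.05] turn units [0.   0.01 0.01]
F [ 0.24 -0.28 -0.24] grip 0.0046738203808850305 0.0 t 2.65 q [ 0.22 -0.43 -0.53 -0.   -1.47 -1.65]
```

```bash
python3 - <<'E'
from h import *
o=manip.get_obs();c=cams.read_camera("wrist");cv2.imwrite("pics/w1.png",c["pixels"][:,:,::-1])
E
python3 todo.py '[-.32,-.001,.105]'
```

```text
tcp in press [-0.3333 -0.0162  0.1821] shift units [-0.34  0.37  1.93] turn units [ 0.02 -0.03  0.02]
F [ 1.59  5.48 -4.11] grip 0.0015966647228071943 0.0 t 2.7 q [ 0.23 -0.43 -0.54 -0.   -1.46 -1.65]
```

View pics/w1.png

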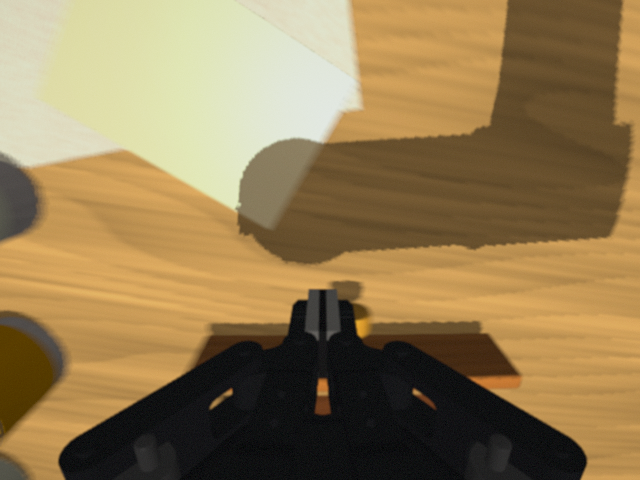

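The wrist view shows the brass knob at (362,320), just to the right of the closed fingertips at (322,300). That is the ~15 mm offset still to correct, and the way down is clear.

```bash
python3 -m crank '[0,0,0.3,0.4,0,0,0, 0,0,0.05,0.7,0,0,0, 0,-0.3,0,0.7,0,0,0, 0,-0.2,0,0,0,0,0, 0,-0.2,0,0,0,0,0]' 
python3 todo.py '[-.21,-.001,.105]'
```

```text
time_s: 3.32
position: [0.442, -0.0918, 0.1174]
orientation: [[-0.989, -0.145, 0.002], [-0.145, 0.989, -0.0], [-0.002, -0.001, -1.0]]
force: [-0.8, 0.2, 0.2]
grip_width: -0.001
finger_force: 0.0
tcp in press [-0.305  -0.0078  0.1174] shift units [-2.38  0.17  0.31] turn units [-0.    0.01 -0.  ]
F [-0.75  0.32  0.15] grip -0.0012919494204502082 0.0 t 3.325 q [ 0.25 -0.32 -0.58  0.   -1.31 -1.67]
```

```bash
python3 -m crank '[0,0,0.15,0.3,0,0,0, 0,-0.2,0,0,0,0,0, 0,-0.4,0,0,0,0,0, 0,-0.4,0,0,0,0,0, 0,-0.3,0,0,0,0,0]' 
python3 todo.py '[-.221,-.001,.105]'
```

```text
time_s: 3.95
position: [0.4921, -0.0777, 0.1038]
orientation: [[-0.989, -0.146, -0.001], [-0.146, 0.989, 0.0], [0.001, 0.0, -1.0]]
force: [-1.2, 0.8, -0.1]
grip_width: -0.002
finger_force: 0.7
tcp in press [-0.2533 -0.0011  0.1038] shift units [-0.81  0.   -0.03] turn units [ 0.   -0.01  0.  ]
F [-1.07  0.99 -0.14] grip -0.0016834711411919106 0.7152058129213401 t 3.95 q [ 0.25 -0.17 -0.48 -0.   -1.26 -1.67]
```

```bash
python3 -m crank '[0,-0.25,0,0,0,0,0, 0,-0.2,0,0,0,0,0, 0,-0.15,0,0,0,0,0, 0,-0.1,0,0,0,0,0, 0,0,0,0,0,0,0]' 
python3 todo.py '[-.221,-.001,.105]'
```

```text
time_s: 4.58
position: [0.5195, -0.0738, 0.1039]
orientation: [[-0.989, -0.146, 0.0], [-0.146, 0.989, 0.0], [-0.0, 0.0, -1.0]]
force: [0.1, -0.2, 1.1]
grip_width: -0.001
finger_force: 0.3
tcp in press [-0.2257 -0.0013  0.1039] shift units [-0.12  0.01 -0.03] turn units [0. 0. 0.]
F [ 0.12 -0.2   1.1 ] grip -0.0009478678355207082 0.3021745104342699 t 4.575 q [ 0.24 -0.09 -0.41 -0.   -1.25 -1.67]
```

```bash
python3 -m crank '[0,-0.1,0,0,0,0,0, 0,-0.1,0,0,0,0,0, 0,0,0,0,0,0,0, 0,0,0,0,0,0,0, 0,0,0,0,0,0,0]' 
python3 todo.py '[-.221,-.001,.105]'; python3 - <<'E'
from h import *
c=cams.read_camera("scene");cv2.imwrite("pics/s2.png",cv2.resize(c["pixels"][200:350,200:400,::-1],(800,600)))
E
```

```text
time_s: 5.2
position: [0.5274, -0.0727, 0.104]
orientation: [[-0.989, -0.146, 0.001], [-0.146, 0.989, 0.0], [-0.001, 0.0, -1.0]]
force: [0.5, -0.3, -0.5]
grip_width: 0.0
finger_force: 0.0
tcp in press [-0.2177 -0.0013  0.104 ] shift units [ 0.08  0.01 -0.02] turn units [0. 0. 0.]
F [ 0.44 -0.38 -0.54] grip 0.0002450199429050454 0.0 t 5.2 q [ 0.24 -0.07 -0.39  0.   -1.25 -1.67]
```

View pics/s2.png

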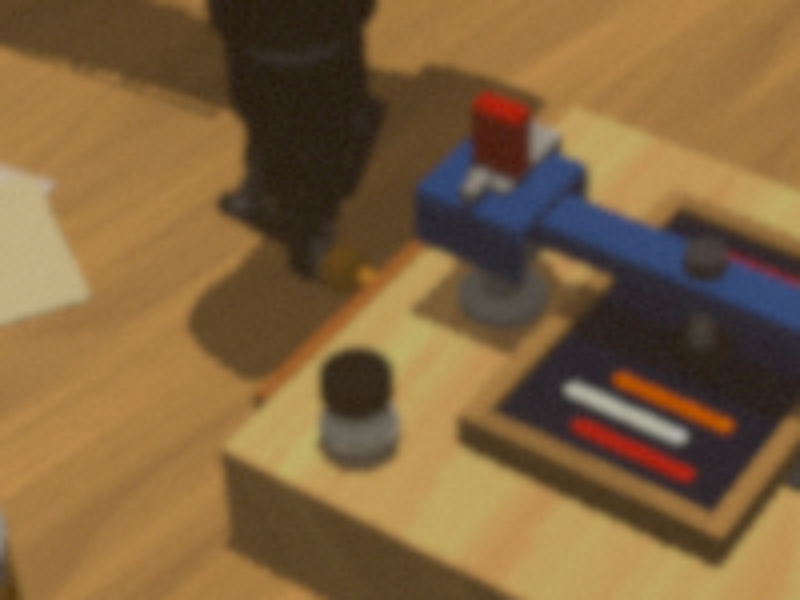

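The crop shows the drawer's board against the chest face, from about (265,395) to (420,240), and the fingertip at (315,265) beside the brass knob. I'll nudge once more to feel the stop.

```bash
python3 -m crank '[0,-0.06,0,0,0,0,0, 0,-0.06,0,0,0,0,0, 0,-0.06,0,0,0,0,0, 0,0,0,0,0,0,0, 0,0,0,0,0,0,0]' 
python3 todo.py '[-.221,-.001,.105]'
```

```text
time_s: 5.88
position: [0.531, -0.0722, 0.1038]
orientation: [[-0.989, -0.146, -0.01], [-0.146, 0.989, -0.001], [0.01, 0.0, -1.0]]
force: [-21.8, 2.0, 15.0]
grip_width: 0.002
finger_force: 10.3
tcp in press [-0.2141 -0.0013  0.1038] shift units [ 0.17  0.01 -0.03] turn units [ 0.   -0.07  0.  ]
F [-21.31   5.13  15.03] grip 0.002002966897997651 10.333206066582079 t 5.875 q [ 0.24 -0.05 -0.38 -0.   -1.26 -1.66]
```

Hard stop felt at 21 N: the drawer is home. Now back off, rise and go over the red knob.

```bash
python3 -m crank '[0,0.5,0,0,0,0,0, 0,0.5,0,-0.7,0,0,0, 0,0,0,-1,0,0,0, 0,0,0,-1,0,0,0, 0.6,0,0,-1,0,0,0]' 
python3 -m crank '[0.6,0,0,-1,0,0,0, 0.6,-0.8,0,-0.8,0,0,0, 0.6,-0.9,0,0,0,0,0, 0.6,-0.9,0,0,0,0,0, 0.6,0,0,0,0,0,0]' 
python3 todo.py '[-.087,.001,.248]'
python3 - <<'E'
from h import *
o=manip.get_obs();c=cams.read_camera("wrist");cv2.imwrite("pics/w3.png",c["pixels"][:,:,::-1])
P=wpose(c,o);np.save("w3P.npy",P)
from loc import red
O=np.array([.7426,-.0397]);th=.1462;R=np.array([[np.cos(th),-np.sin(th)],[np.sin(th),np.cos(th)]])
im=c["pixels"].astype(int);m=((im[...,0]>90)&(im[...,1]<.45*im[...,0])&(im[...,2]<.45*im[...,0])).astype(np.uint8)
n,l,s,ce=cv2.connectedComponentsWithStats(m)
for i in np.argsort(-s[1:,4])[:4]+1: print(s[i],ce[i],R.T@(at_z(c,ce[i],.206,P)[0][:2]-O))
print(spotter.outline_of("wrist","latch_knob")[:1] and spotter.outline_of("wrist","latch_knob")[0]["box"])
E
```

```text
time_s: 6.5
position: [0.4948, -0.0775, 0.2534]
orientation: [[-0.989, -0.146, 0.001], [-0.146, 0.989, 0.0], [-0.001, 0.0, -1.0]]
force: [0.4, -0.3, 0.3]
grip_width: 0.2
finger_force: 0.0
time_s: 7.12
position: [0.5993, -0.0618, 0.3214]
orientation: [[-0.989, -0.146, -0.004], [-0.146, 0.989, -0.0], [0.004, 0.0, -1.0]]
force: [-0.3, -0.6, -1.2]
grip_width: 0.6
finger_force: 0.0
tcp in press [-0.145  -0.001   0.3214] shift units [-1.46  0.05  1.83] turn units [ 0.   -0.03  0.  ]
F [-0.39 -0.54 -1.16] grip 0.5996187730518588 0.0 t 7.125 q [ 0.23  0.05  0.13 -0.   -1.65 -1.65]
[314 318  22  45 819] [324.93406593 342.66544567] [-9.32230102e-02  6.61900309e-05]
[255 361  12  40 294] [260.65646259 383.69727891] [-0.05888964 -0.04471567]
[388 384   3   4  11] [389.09090909 385.36363636] [-0.05732984  0.04511138]
[326 311   5   7   9] [328.22222222 314.11111111] [-0.11491649  0.0021035 ]
[329.1, 319.0, 92.2, 84.7]
```

View pics/w3.png

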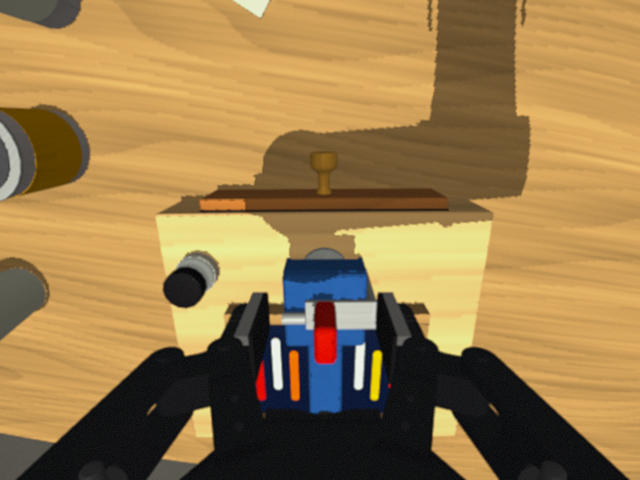

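The wrist view shows the drawer home, and the top of the red knob at about (326,348), centred between the open fingers at columns 265 and 380. That puts the knob at press (-0.088, 0.000).

```bash
python3 -m crank '[0.6,-0.7,0.02,0,0,0,0, 0.6,-0.65,0.01,0.2,0,0,0, 0.6,0,0,0.5,0,0,0, 0.6,0,0,0.5,0,0,0, 0.6,0,0,0.4,0,0,0]' 
python3 -m crank '[0.6,0,0,0.15,0,0,0, 0.6,0,0,0,0,0,0, 0.6,0,0,0,0,0,0, 0.6,0,0,0,0,0,0, 0.6,0,0,0,0,0,0]' 
python3 todo.py '[-.088,.000,.246]'
```

```text
time_s: 7.9
position: [0.6504, -0.0533, 0.2599]
orientation: [[-0.989, -0.146, 0.001], [-0.146, 0.989, 0.0], [-0.001, 0.0, -1.0]]
force: [0.4, 1.3, 0.8]
grip_width: 0.605
finger_force: 0.0
time_s: 8.52
position: [0.651, -0.0532, 0.2542]
orientation: [[-0.989, -0.146, 0.0], [-0.146, 0.989, 0.0], [-0.0, 0.0, -1.0]]
force: [0.3, 0.4, -0.2]
grip_width: 0.6
finger_force: 0.0
tcp in press [-0.0926  0.      0.2542] shift units [-0.11 -0.    0.21] turn units [0. 0. 0.]
F [ 0.38  0.33 -0.18] grip 0.5996561692389547 0.0 t 8.525 q [ 0.22  0.18  0.15 -0.   -1.54 -1.65]
```

```bash
python3 -m crank '[0.6,-0.1,0,0.2,0,0,0, 0.6,0,0,0,0,0,0, 0,0,0,0,0,0,0, 0,0,0,0,0,0,0, 0,0,0,0,0,0,0]' 60
python3 todo.py '[-.088,.014,.246]'
```

```text
time_s: 9.15
position: [0.6548, -0.0519, 0.2463]
orientation: [[-0.989, -0.147, 0.0], [-0.147, 0.989, 0.001], [-0.0, 0.001, -1.0]]
force: [-1.4, 4.0, 2.2]
grip_width: 0.179
finger_force: 59.5
tcp in press [-0.0886  0.0007  0.2463] shift units [-0.02  0.33  0.01] turn units [0.01 0.   0.01]
F [-0.83  4.19  2.19] grip 0.17870744854334109 59.46649610996246 t 9.15 q [ 0.22  0.19  0.14 -0.   -1.52 -1.65]
```

```bash
python3 -m crank '[0,0,0.12,0,0,0,0, 0,0,0.12,0,0,0,0, 0,0,0.11,0,0,0,0, 0,0,0,0,0,0,0, 0,0,0,0,0,0,0]' 
python3 todo.py '[-.088,.0147,.246]'
```

```text
time_s: 9.78
position: [0.6531, -0.041, 0.2462]
orientation: [[-0.99, -0.144, 0.001], [-0.144, 0.99, -0.004], [-0.0, -0.004, -1.0]]
force: [3.2, -8.1, -0.5]
grip_width: 0.178
finger_force: 59.3
tcp in press [-0.0887  0.0117  0.2462] shift units [-0.02  0.07  0.01] turn units [-0.03  0.   -0.01]
F [ 1.97 -8.43 -0.49] grip 0.17779893938842198 59.261303544044495 t 9.775 q [ 0.24  0.18  0.13  0.   -1.52 -1.67]
```

```bash
python3 -m crank '[0,0,0.06,0,0,0,0, 0,0,0.04,0,0,0,0, 0,0,0,0,0,0,0, 0,0,0,0,0,0,0, 0,0,0,0,0,0,0]' 
python3 todo.py '[-.088,.0147,.246]'
```

```text
time_s: 10.4
position: [0.6525, -0.0374, 0.2463]
orientation: [[-0.99, -0.144, 0.001], [-0.144, 0.99, -0.004], [-0.0, -0.004, -1.0]]
force: [3.1, -10.1, -1.9]
grip_width: 0.178
finger_force: 59.3
tcp in press [-0.0888  0.0154  0.2463] shift units [-0.02 -0.02  0.01] turn units [-0.03  0.   -0.01]
F [  1.59 -10.44  -1.89] grip 0.17845036723539298 59.2777419090271 t 10.4 q [ 0.25  0.18  0.13  0.   -1.52 -1.68]
```

```bash
python3 -m crank '[0,-0.09,0,-0.19,0,0.25,0, 0,-0.09,0,-0.19,0,0.25,0, 0,-0.09,0,-0.19,0,0.25,0, 0,-0.09,0,-0.19,0,0.25,0, 0,-0.09,0,-0.19,0,0.25,0]' 
python3 todo.py '[-.0673,.0154,.281]'
```

```text
time_s: 11.02
position: [0.673, -0.0342, 0.2821]
orientation: [[-0.974, -0.144, -0.173], [-0.141, 0.99, -0.029], [0.175, -0.004, -0.984]]
force: [2.7, -9.5, -4.1]
grip_width: 0.181
finger_force: 59.1
tcp in press [-0.068   0.0155  0.2821] shift units [-0.02 -0.    0.02] turn units [-0.02 -1.26 -0.02]
F [ 1.28 -9.81 -4.1 ] grip 0.18137438661846253 59.11548972129822 t 11.025 q [ 0.24  0.37  0.41 -0.01 -1.8  -1.67]
```

```bash
python3 -m crank '[0,-0.09,0,-0.19,0,0.25,0, 0,-0.09,0,-0.19,0,0.25,0, 0,-0.09,0,-0.19,0,0.25,0, 0,-0.09,0,-0.19,0,0.25,0, 0,0,0,0,0,0,0]' 
python3 -m crank '[0,0,0,0,0,0,0, 0,0,0,0,0,0,0, 0,0,0,0,0,0,0, 0,0,0,0,0,0,0, 0,0,0,0,0,0,0]' 
python3 todo.py '[-.0673,.0154,.281]'; python3 - <<'E'
from h import *
c=cams.read_camera("scene");cv2.imwrite("pics/s4.png",cv2.resize(c["pixels"][170:350,210:450,::-1],(800,600)))
E
```

```text
time_s: 11.65
position: [0.6937, -0.0314, 0.3082]
orientation: [[-0.941, -0.143, -0.308], [-0.135, 0.99, -0.048], [0.311, -0.004, -0.95]]
force: [-0.6, -10.6, -2.8]
grip_width: 0.175
finger_force: 59.4
time_s: 12.28
position: [0.6935, -0.0312, 0.3083]
orientation: [[-0.941, -0.143, -0.306], [-0.135, 0.99, -0.048], [0.31, -0.003, -0.951]]
force: [2.4, -9.5, -4.3]
grip_width: 0.178
finger_force: 59.2
tcp in press [-0.0473  0.0155  0.3083] shift units [ 0.26 -0.    0.8 ] turn units [-0.02 -2.25 -0.02]
F [ 0.96 -9.71 -4.35] grip 0.17780609979910914 59.2435759305954 t 12.275 q [ 0.23  0.54  0.68 -0.03 -2.03 -1.67]
```

View pics/s4.png

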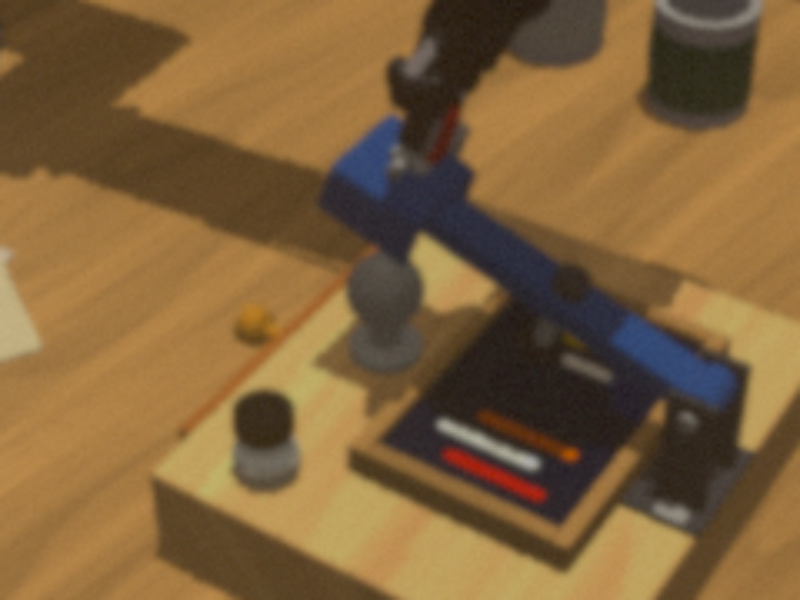

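The crop shows the arm raised, the ball bare at (385,290), the coupler at (400,190) held by the fingers, the drawer home and the jar upright. The tilt of 18° puts the coupler about 67 mm above the ball.

```bash
python3 -c "
from plant import manip; print(manip.sign_off())"
```

```text
the job is handed in; nothing more can be done
None
```

The job is handed in at about 12 s, but the sign-off gave no verdict: the drawer is pushed home, and the arm is held still by its drawn latch knob with the coupler about 67 mm above the ball. The panel and jar look undisturbed in the last picture; the other cans were not checked at the end.

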